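Feel for the loose stone in a sealed gem case and load that case in the opening jig

ROBOT

A 6-joint arm with a two-finger parallel gripper is mounted at the origin on the work surface. World frame = base frame: x ahead of the robot, y to its left, z up, the work surface at z = 0. Lengths are in mm, angles in rad, forces in N, time in s.
With the tool pointing down it reaches from about 350 to 975 mm from the base axis. Payload 4.9 kg.
Tool frame: the origin (TCP) lies midway between the tips of the shut fingers; the grasp point (between the pads) lies r.grip_point_offset behind it (r.grip_point_offset is the distance from the TCP to the grasp point, in mm); z points along the fingers, y is the line along which they close (so a half turn about z gives the same grasp; the last joint's range is limited). The gripper opens to 85 mm and grips with 20 to 120 N. Pads are 22 mm wide; open, the fingers measure 114 mm over their backs; the gripper's body (76 mm by 85 mm) begins 54 mm behind the grasp point. The pads swing forward as they close: fully open they stand 13 mm farther back than shut.
Start: joints at [-1.332, 0.053, 1.613, -0, 1.476, -0.119], TCP at [218.878, -585.401, 231.304] pointing down, gripper open.
Joint ranges: [-3.01, 3.01], [-1.01, 2.22], [0.06, 2.58], [-1.02, 4.17], [0.09, 2.62], [-3.14, 3.14]. Speed limits (rad/s): [2.57, 2.57, 3.14, 3.14, 3.14, 3.14].

INTERFACE

Orientations are given as a unit quaternion [w, x, y, z].
In Python, from rig import telemetry, imaging, r, finder gives the robot as it stands.
- The arm moves only by the tool move_arm, never from a script. Its argument "steps" is a list of rows, each a list of 6 numbers: the shift along the tool's x, y, z normalised to -1 to 1, where 1 is 0.2 m, then the turn, a rotation vector about the tool's x, y, z normalised to -1 to 1, where 1 is pi/2 rad. A call has 1 to 20 rows; each row shifts and turns the commanded pose from where the row before left it, along the tool's axes as they then stand; what a row does not reach is not made up. A row lasts 1/12 s, in which the tool goes at most 41.7 mm and 7.16 degrees, less where a joint would pass 70% of its speed; a pose out of reach is approached as far as the arm can. A call with a number of a shift or a turn outside -1 to 1 is refused whole. A call with a gripper value outside its range is refused whole. "claw" is the opening, from 0 (shut) to 1 (fully open), set as the call begins (left out, the last holds). The fingers move at their own pace and stop on an object; "newtons" is the grip in N (left out, the last holds). Time passes only in rows, so rows that do not move let the fingers close. It gives the time, the measured TCP pose, the force, the opening and the grip force at its end, in the units of the state.
- telemetry.read_state(): the state, without advancing time (a new reading comes with each control period).
- imaging.snapshot(name): name is "scene" or "top"; returns the picture (400x640x3 uint8, blue, green, red); there is no depth.
- imaging.camera_info(name): a dict with "fx", "fy", "cx", "cy" (pixels), "dist_coeffs" ([k1, k2, p1, p2, k3] as OpenCV has them; the pictures are not rectified), "camera_from_world" (4x4, takes a point from world to camera coordinates). Camera axes: x right, y up, looking along -z (the intrinsics and any distortion apply to the point x, -y, -z); pixel columns grow to the right and rows downward; lengths in mm; the calibration is good to about 2 mm. A picture is of the moment at which its call begins. camera_info takes no time and is no camera call.
- r.close_job(): hands the job in; it is judged then, once.
Trained networks look in the newest picture that a camera, given by its name, has taken for a name from the list of things; names that differ only in an ending like _2 or _b are one class to them, and where a whole thing is asked for, a point or a joint stands for the part that bears it (a point fixed in the world has none). Each returns a list of dicts, best first, with "p" (0 to 1); they miss things now and then, are a little off and sometimes report something else, mostly with a low value. They report only what shows in the picture. A call takes as long as a camera call. They do not tell look-alikes from the thing itself.
- finder.find_in(name, camera): "pixel" ([column, row] in pixels, amid what is visible of it).
- finder.place_of(name, camera): "pixel" ([column, row] in pixels: a listed point, or the origin of a listed thing).
The state is a dict: "t": time; "qpos": joint angles; "qvel": joint speeds; "joint_torque": joint torques, N m; "eef_pos": TCP position; "orientation": TCP orientation; "force": force on the tool from outside, world axes, zero at the start; "ft_torque": the same for the moment, N m; "grip_width": finger opening in mm; "gripper_force": force on a finger pad.
Only numpy, scipy, OpenCV 4.12 (cv2) and the standard library are available. Lean on these libraries where they do the work, as an engineer would, in place of code of your own. Each camera call takes 0.05 s, during which the arm holds its last target. There are 200 camera calls.

TASK

Each of the three sealed cases on the sorting sheet holds one rough stone packed in foam, but in one of them the stone has come loose: lift them one at a time and rock them gently end to end to feel which stone runs, never knocking it about hard. Lay the case with the loose stone flat in the channel of the opening jig and slide it fully home against the end stop with light pressure, then let go. Leave the other two lying flat where they were and the tools and the rough rock in their places.

Things in the scene. Friction and masses are not known exactly. Their poses are not given: they have to be found in the camera images.
- case_1_mid (a point): sealed aluminium case, one of three alike, 150 x 46 x 40 mm high, about 0.23 kg, lying flat; point at its centre, x along its length, z up. Its 69 g stone sits fast in foam at the middle up to 40 degrees of lean; in just one case (any) it is loose and round: it runs 50 mm off the middle to the low end at 10 to 20 degrees, stays there when level, and from end to end shifts the balance by 0.05 to 0.07 N m.
- case_2_mid (a point): sealed aluminium case, one of three alike, 150 x 46 x 40 mm high, about 0.23 kg, lying flat; point at its centre, x along its length, z up. Its 69 g stone sits fast in foam at the middle up to 40 degrees of lean; in just one case (any) it is loose and round: it runs 50 mm off the middle to the low end at 10 to 20 degrees, stays there when level, and from end to end shifts the balance by 0.05 to 0.07 N m.
- case_3_mid (a point): sealed aluminium case, one of three alike, 150 x 46 x 40 mm high, about 0.23 kg, lying flat; point at its centre, x along its length, z up. Its 69 g stone sits fast in foam at the middle up to 40 degrees of lean; in just one case (any) it is loose and round: it runs 50 mm off the middle to the low end at 10 to 20 degrees, stays there when level, and from end to end shifts the balance by 0.05 to 0.07 N m.
- jig_channel (a point): point in the middle of the jig's channel floor, 12 mm above the table; x runs along the channel to the end stop. The stop's face is locked somewhere 70 to 94 mm ahead of this point, not measured: find it by sliding the case up to it. A case lowered in with its centre 25 mm behind this point clears the stop; lying in the channel its centre is 20 mm above this point.
- jig: opening jig, fixed: wooden base 225 x 90 x 12 mm with two steel rails forming a channel 50 mm wide, flared to 68 mm at the top; rails 215 mm long stand 12 mm above the channel floor; a steel stop block with a brass thumb-screw, 26 mm high, blocks the channel near its +x end, the other end is open. Origin under its middle, x along the channel to the stop. Rigid: touch it slowly, 25 N is too much.
- torch: black pocket torch lying on the sheet, 113 mm long, 33 mm thick; origin under its middle, x along it; leave alone
- loupe: small folding steel loupe, 55 mm long, 13 mm high; origin under its middle; leave alone
- tweezers: steel tweezers lying flat, 150 mm long, 12 mm high; origin under the middle, x along them; leave alone
- boulder: brown rough rock, 62 mm wide, 46 mm high; origin under its middle; leave alone
Mind the look-alikes: they are no part of the job. What is shaped like the part that bears case_1_mid but blue is not meant.

How it is judged:
By the outcome, as a careful person would: the job done as asked, in the order asked, and still so for the second after the job is handed in, with the robot touching nothing.
It also fails if it takes over 72 s, if anything falls off the work surface, if the arm or the gripper's body presses on something with over 40 N, if the wrist force passes 120 N, or if a joint passes its speed limit or range.

## Working session

There is one attempt and no reset: what is moved stays moved. The work goes in short steps, Python scripts to look and compute and a tool call to move; the robot and the scene stay as the last step left them, time stands still between calls to the robot, and variables do not carry over. Pictures are saved under pics/ and viewed, at most 10 in all, crops included, and the job is handed in when it is done.

Besides the shell and the picture viewer there is one more tool, called as name([rows], argument=value, ...), one row to a line, values as JSON. move_arm: Moves the arm, as the interface text tells. Scaled input: -1 to 1 covers 0.2 m each way for a shift and pi/2 rad each way for a turn. Its arguments: {"type":"object","properties":{"steps":{"type":"array","items":{"type":"array","items":{"type":"number","minimum":-1,"maximum":1}}},"claw":{"type":"number"},"newtons":{"type":"number"}},"required":["steps"]}

```bash
mkdir -p pics; ls; python3 - <<'E'
from rig import telemetry, imaging, r, finder
import cv2
for n in("scene","top"):
    im=imaging.snapshot(n); cv2.imwrite(f"pics/{n}0.png",im)
    for k in ("case_1_mid","jig_channel","jig","torch"):
        print(n,k,[(d["pixel"],round(d["p"],2)) for d in finder.place_of(k,n)][:6])
s=telemetry.read_state();print(s,r.grip_point_offset)
print(imaging.camera_info("top"))
E
```

```text
pics
scene case_1_mid [([302.5, 260.0], 0.84), ([143.9, 216.8], 0.66)]
scene jig_channel [([429.8, 194.8], 0.62)]
scene jig [([430.7, 201.6], 0.57)]
scene torch [([341.0, 196.3], 0.91)]
top case_1_mid [([356.1, 155.1], 0.88), ([429.3, 315.3], 0.88)]
top jig_channel [([192.3, 137.5], 0.96)]
top jig [([190.2, 139.5], 0.65), ([332.4, 209.1], 0.62), ([389.2, 204.6], 0.17)]
top torch [([251.3, 213.2], 0.85), ([357.9, 155.4], 0.38)]
{'t': 0.5, 'qpos': array([-1.33201317e+00,  5.27281382e-02,  1.61292143e+00, -9.92836582e-06,
        1.47600805e+00, -1.18973373e-01]), 'qvel': array([ 2.28790376e-03, -7.60111347e-04, -6.71050317e-04,  2.21745400e-03,
       -3.79645848e-04, -2.01557200e-05]), 'joint_torque': array([-9.49847090e-04, -3.93217278e+01, -3.70028007e+01, -3.32202468e-06,
        1.33125424e-03, -1.02306404e-05]), 'eef_pos': array([ 218.86460824, -585.39291346,  231.27329409]), 'orientation': array([-3.21299270e-05,  9.84043813e-01,  1.77926312e-01, -6.87780918e-06]), 'force': array([-0.05735954, -0.39155394, -0.20951902]), 'ft_torque': array([-0.00791529, -0.0066174 , -0.02195099]), 'gripper_force': 0.0, 'grip_width': 85.35768673351623} 18.700000000000003
{'fx': 485.86767830992426, 'fy': 485.86767830992426, 'cx': 313.7733540340996, 'cy': 191.82467847129703, 'dist_coeffs': array([-0.06988757,  0.        ,  0.        ,  0.        ,  0.        ]), 'camera_from_world': array([[ 1.68587275e-02, -9.99647575e-01,  2.05062984e-02,
        -5.63433811e+01],
       [ 9.93513973e-01,  1.90548973e-02,  1.12102169e-01,
        -4.45347531e+02],
       [-1.12453407e-01,  1.84833941e-02,  9.93485076e-01,
        -1.09022879e+03],
       [ 0.00000000e+00,  0.00000000e+00,  0.00000000e+00,
         1.00000000e+00]])}
```

View pics/top0.png

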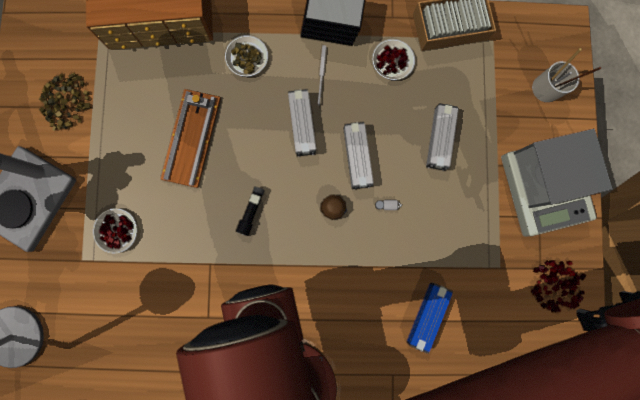

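View pics/scene0.png

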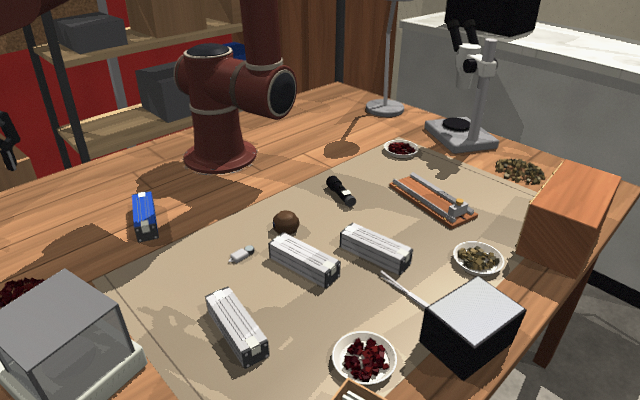

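The top view shows three silver cases at about (302,122), (358,155) and (443,137) on the sheet. The blue look-alike at (430,317) is off the sheet and doesn't fit the description. The jig is at (192,137) with its stop at the upper end, near (200,100). I'll confirm this in one crop.

```bash
python3 - <<'E'
import cv2
im=cv2.imread("pics/top0.png")
a=cv2.resize(im[80:200,280:470],None,fx=4.2,fy=4.2,interpolation=cv2.INTER_CUBIC);cv2.imwrite("pics/crop1.png",a)
E
```

```text
(no output)
```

View pics/crop1.png

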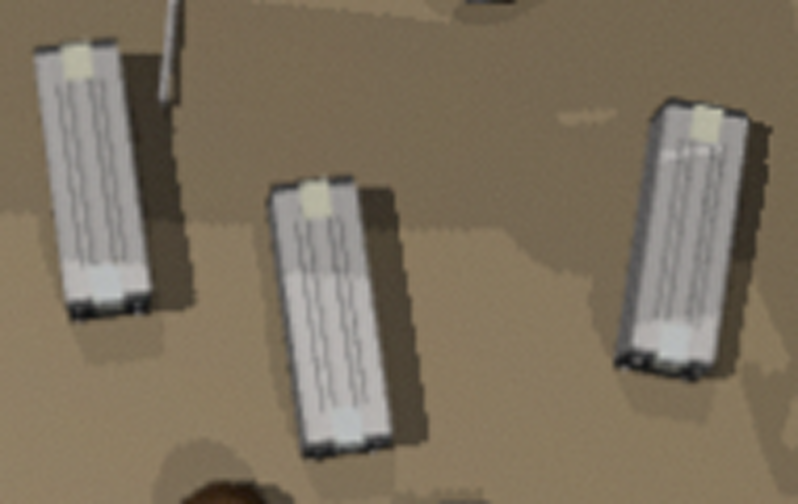

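```bash
python3 - <<'E'
import cv2
im=cv2.imread("pics/top0.png")
a=cv2.resize(im[80:200,150:240],None,fx=5,fy=5,interpolation=cv2.INTER_CUBIC);cv2.imwrite("pics/crop2.png",a)
E
```

```text
(no output)
```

View pics/crop2.png

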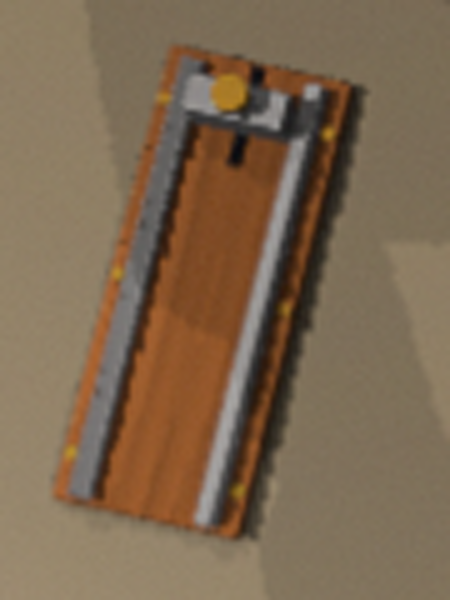

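The crop shows the three silver cases, with centres at about (302,122), (358,155) and (443,137). They are alike and match the description. The jig's stop is at the upper (+x) end, around (197,101).

```bash
cat > h.py <<'E'
import numpy as np,cv2
from rig import telemetry, imaging, r, finder
def back(px,z,cam="top"):
    c=imaging.camera_info(cam);K=np.array([[c["fx"],0,c["cx"]],[0,c["fy"],c["cy"]],[0,0,1]])
    u=cv2.undistortPoints(np.array(px,float).reshape(-1,1,2),K,c["dist_coeffs"])[:,0]
    T=c["camera_from_world"];R=T[:3,:3];o=-R.T@T[:3,3]
    d=np.c_[u[:,0],-u[:,1],-np.ones(len(u))]@R
    return o+d*((z-o[2])/d[:,2])[:,None]
E
python3 - <<'E'
from h import *
np.set_printoptions(precision=1,suppress=True)
def go(n,pts,s,off,z):
    p=(np.array(pts)+.5)/s-.5+off
    w=back(p,z)[:,:2]
    a=(w[0]+w[1]-w[2]-w[3])/2
    print(n,"centre",w.mean(0),"len",np.linalg.norm(a),"yaw",round(float(np.degrees(np.arctan2(a[1],a[0]))),1),"wid",np.linalg.norm(w[0]-w[1]),np.linalg.norm(w[3]-w[2]))
o=[280,80]
go("A",[(36,52),(120,46),(150,300),(68,308)],4.2,o,40)
go("B",[(272,192),(356,184),(388,440),(302,446)],4.2,o,40)
go("C",[(668,106),(748,118),(712,370),(632,358)],4.2,o,40)
go("jig",[(173,45),(352,85),(240,537),(55,497)],5,[150,80],12)
for i in("jig_channel","jig"): 
  pass
imaging.snapshot("top")
print(back([[192.3,137.5]],12))
ds=[d["pixel"] for d in finder.place_of("case_1_mid","top")]
print(ds,back(ds,20))
imaging.snapshot("scene")
ds=[d["pixel"] for d in finder.place_of("case_1_mid","scene")]
print(ds,back(ds,20,"scene"),back([[429.8,194.8]],12,"scene"))
E
```

```text
A centre [607.7 -17.8] len 144.73322362137725 yaw 7.9 wid 46.65499564494442 44.90086345112543
B centre [ 532.7 -148.2] len 142.25827946661764 yaw 7.2 wid 46.66524074041978 46.94826891411297
C centre [ 581.  -348.4] len 144.88724958393303 yaw -9.1 wid 45.61903112380054 44.820049985692165
jig centre [571.7 243.7] len 222.65027623489163 yaw -11.3 wid 88.52074016679234 89.21707781176393
[[571.1 239.7  12. ]]
[[429.1, 318.5], [358.6, 157.2]] [[ 162.3 -315.4   20. ]
 [ 530.2 -151.7   20. ]]
[[305.0, 259.8], [144.9, 216.2]] [[ 537.7 -148.6   20. ]
 [ 169.6 -317.    20. ]] [[561.9 251.8  12. ]]
```

```bash
cat >> h.py <<'E'
from scipy.spatial.transform import Rotation as Ro
np.set_printoptions(precision=4,suppress=True)
def pose(s=None):
    s=s or telemetry.read_state(); q=s["orientation"]
    return np.array(s["eef_pos"]),Ro.from_quat([q[1],q[2],q[3],q[0]])
def down(yaw): # tool x along world yaw(deg), z down
    a=np.radians(yaw);return Ro.from_matrix(np.array([[np.cos(a),np.sin(a),0],[np.sin(a),-np.cos(a),0],[0,0,-1]]))
def plan(way,start=None):
    """way: list of (xyz,yaw,n); prints one repeated row per leg"""
    p,R=start or pose()
    for x,yaw,n in way:
        T=down(yaw);v=(R.inv()*T).as_rotvec()/n;D=Ro.from_rotvec(v)
        S=sum(((D**k).as_matrix() for k in range(n)),np.zeros((3,3)))
        d=np.linalg.solve(S,R.inv().apply(np.array(x,float)-p))
        print(n,"x",[round(float(a),4) for a in np.r_[d/200,v/(np.pi/2)]])
        p,R=np.array(x,float),T
def samp(n=4):
    M=[]
    for _ in range(n):
        imaging.snapshot("top");s=telemetry.read_state();M.append(np.r_[s["force"],s["ft_torque"]])
    p,R=pose(s);M=np.array(M)
    print("t",s["t"],"p",p,"yaw",np.degrees(np.arctan2(*R.as_matrix()[[1,0],0])),"tilt",np.degrees(np.arccos(-R.as_matrix()[2,2])),"w",s["grip_width"],"gf",s["gripper_force"])
    F=M.mean(0);print("F",F[:3],"tool moment",R.inv().apply(F[3:]),"sd",M.std(0)[3:])
E
python3 -c "
from h import *
plan([((330,-380,231),8,8),((581,-348.4,150),-9.1,9)])"
```

```text
8 x [0.1006, -0.1062, 0.0002, 0.0, -0.0, 0.0174]
9 x [0.1401, -0.0166, 0.045, 0.0, 0.0, 0.0211]
```

move_arm([
  [0.1006,-0.1062,0,0,0,0.0174],
  [0.1006,-0.1062,0,0,0,0.0174],
  [0.1006,-0.1062,0,0,0,0.0174],
  [0.1006,-0.1062,0,0,0,0.0174],
  [0.1006,-0.1062,0,0,0,0.0174],
  [0.1006,-0.1062,0,0,0,0.0174],
  [0.1006,-0.1062,0,0,0,0.0174],
  [0.1006,-0.1062,0,0,0,0.0174],
  [0.1401,-0.0166,0.045,0,0,0.0211],
  [0.1401,-0.0166,0.045,0,0,0.0211],
  [0.1401,-0.0166,0.045,0,0,0.0211],
  [0.1401,-0.0166,0.045,0,0,0.0211],
  [0.1401,-0.0166,0.045,0,0,0.0211],
  [0.1401,-0.0166,0.045,0,0,0.0211],
  [0.1401,-0.0166,0.045,0,0,0.0211],
  [0.1401,-0.0166,0.045,0,0,0.0211],
  [0.1401,-0.0166,0.045,0,0,0.0211],
  [0,0,0,0,0,0],
], claw=1, newtons=40)

```text
t: 2.2
eef_pos: [583.9, -347.2, 147.0]
orientation: [-0.001, 0.997, -0.079, -0.001]
force: [-0.9, 0.5, -1.4]
grip_width: 85.4
gripper_force: 0.0
```

move_arm([
  [0,0,0.11,0,0,0],
  [0,0,0.11,0,0,0],
  [0,0,0.11,0,0,0],
  [0,0,0.11,0,0,0],
  [0,0,0,0,0,0],
  [0,0,0,0,0,0],
])

```text
t: 2.7
eef_pos: [579.9, -347.9, 61.0]
orientation: [-0.001, 0.997, -0.08, -0.001]
force: [-0.6, -0.2, 0.8]
grip_width: 85.5
gripper_force: 0.0
```

```bash
python3 -c "
from h import *
samp(1)
plan([((581,-348.4,10),-9.1,8)])"
```

```text
t 2.75 p [ 581.1175 -348.8055   62.9915] yaw -9.123886013015122 tilt 0.01533425587578344 w 85.45917802329245 gf 0.0
F [-0.4979 -0.4739  0.4746] tool moment [-0.0354 -0.0231 -0.0355] sd [0. 0. 0.]
8 x [-0.0001, -0.0002, 0.0331, 0.0, -0.0, -0.0]
```

move_arm([
  [0,0,0.053,0,0,0],
  [0,0,0.053,0,0,0],
  [0,0,0.053,0,0,0],
  [0,0,0.053,0,0,0],
  [0,0,0.053,0,0,0],
  [0,0,0,0,0,0],
])

```text
t: 3.25
eef_pos: [579.1, -347.1, 5.5]
orientation: [-0.002, 0.997, -0.08, -0.002]
force: [-0.5, 1.1, -0.2]
grip_width: 85.6
gripper_force: 0.0
```

move_arm([
  [0,0,0,0,0,0],
  [0,0,0,0,0,0],
  [0,0,0,0,0,0],
  [0,0,0,0,0,0],
  [0,0,0,0,0,0],
  [0,0,0,0,0,0],
  [0,0,0,0,0,0],
], claw=0)

```text
t: 3.83
eef_pos: [581.8, -349.0, 10.4]
orientation: [0.0, 0.997, -0.079, 0.001]
force: [0.3, -1.3, 3.0]
grip_width: 45.3
gripper_force: 44.4
```

move_arm([
  [0,0,-0.04,0,0,0],
  [0,0,-0.06,0,0,0],
  [0,0,-0.08,0,0,0],
  [0,0,-0.08,0,0,0],
  [0,0,-0.08,0,0,0],
  [0,0,-0.06,0,0,0],
  [0,0,0,0,0,0],
  [0,0,0,0,0,0],
  [0,0,0,0,0,0],
])

```text
t: 4.58
eef_pos: [580.7, -348.3, 88.8]
orientation: [-0.0, 0.997, -0.08, -0.0]
force: [-0.1, -0.1, -2.3]
grip_width: 45.5
gripper_force: 43.9
```

```bash
python3 -c "
from h import *
samp(6)"
```

```text
t 4.8833 p [ 580.706  -348.2626   88.307 ] yaw -9.119611834217787 tilt 0.09058179149519364 w 45.52154095774741 gf 43.864754140377045
F [ 0.0949  0.1943 -1.9451] tool moment [ 0.0132 -0.0215  0.0039] sd [0.0178 0.0209 0.0213]
```

move_arm([
  [0,0,0,0,0.0333,0],
  [0,0,0,0,0.0333,0],
  [0,0,0,0,0.0333,0],
  [0,0,0,0,0.0333,0],
  [0,0,0,0,0.0333,0],
  [0,0,0,0,0.0333,0],
  [0,0,0,0,0.0333,0],
  [0,0,0,0,0.0333,0],
  [0,0,0,0,0.0333,0],
  [0,0,0,0,0,0],
  [0,0,0,0,-0.0333,0],
  [0,0,0,0,-0.0333,0],
  [0,0,0,0,-0.0333,0],
  [0,0,0,0,-0.0333,0],
  [0,0,0,0,-0.0333,0],
  [0,0,0,0,-0.0333,0],
  [0,0,0,0,-0.0333,0],
  [0,0,0,0,-0.0333,0],
  [0,0,0,0,-0.0333,0],
  [0,0,0,0,0,0],
])

```text
t: 6.55
eef_pos: [582.9, -349.0, 89.7]
orientation: [0.001, 0.997, -0.079, -0.0]
force: [0.7, -0.1, -1.6]
grip_width: 45.5
gripper_force: 43.8
```

```bash
python3 -c "
from h import *
samp(8)"
```

```text
t 6.95 p [ 580.6745 -348.5335   89.3021] yaw -9.141878686904656 tilt 0.0005521407704200098 w 45.56369082642571 gf 43.80941927433014
F [ 0.1358  0.0725 -2.2502] tool moment [-0.0052 -0.0003 -0.0072] sd [0.0336 0.0136 0.0319]
```

move_arm([
  [0,0,0,0,-0.0333,0],
  [0,0,0,0,-0.0333,0],
  [0,0,0,0,-0.0333,0],
  [0,0,0,0,-0.0333,0],
  [0,0,0,0,-0.0333,0],
  [0,0,0,0,-0.0333,0],
  [0,0,0,0,-0.0333,0],
  [0,0,0,0,-0.0333,0],
  [0,0,0,0,-0.0333,0],
  [0,0,0,0,0,0],
  [0,0,0,0,0.0333,0],
  [0,0,0,0,0.0333,0],
  [0,0,0,0,0.0333,0],
  [0,0,0,0,0.0333,0],
  [0,0,0,0,0.0333,0],
  [0,0,0,0,0.0333,0],
  [0,0,0,0,0.0333,0],
  [0,0,0,0,0.0333,0],
  [0,0,0,0,0.0333,0],
  [0,0,0,0,0,0],
])

```text
t: 8.62
eef_pos: [579.4, -348.4, 89.7]
orientation: [0.0, 0.997, -0.08, 0.001]
force: [0.3, -1.0, -2.9]
grip_width: 45.3
gripper_force: 43.8
```

```bash
python3 -c "
from h import *
samp(8)"
```

```text
t 9.0167 p [ 581.5221 -348.5577   89.1708] yaw -9.101189006522304 tilt 0.014724203240096179 w 45.57376448898225 gf 43.779519349336624
F [ 0.2955  0.2213 -1.9382] tool moment [-0.0119 -0.0139  0.0026] sd [0.0202 0.0347 0.0215]
```

move_arm([
  [0,0,0.06,0,0,0],
  [0,0,0.08,0,0,0],
  [0,0,0.08,0,0,0],
  [0,0,0.07,0,0,0],
  [0,0,0.05,0,0,0],
  [0,0,0.03,0,0,0],
  [0,0,0.015,0,0,0],
  [0,0,0.01,0,0,0],
  [0,0,0.005,0,0,0],
  [0,0,0,0,0,0],
  [0,0,0,0,0,0],
])

```text
t: 9.93
eef_pos: [581.8, -349.0, 10.4]
orientation: [0.001, 0.997, -0.079, 0.001]
force: [-1.7, 0.2, 2.2]
grip_width: 45.3
gripper_force: 44.2
```

move_arm([
  [0,0,0,0,0,0],
  [0,0,0,0,0,0],
  [0,0,0,0,0,0],
  [0,0,0,0,0,0],
  [0,0,0,0,0,0],
  [0,0,0,0,0,0],
  [0,0,-0.06,0,0,0],
  [0,0,-0.12,0,0,0],
  [0,0,-0.15,0,0,0],
  [0,0,-0.15,0,0,0],
], claw=1)

```text
t: 10.77
eef_pos: [580.7, -348.2, 106.4]
orientation: [-0.0, 0.997, -0.08, -0.001]
force: [-0.0, -0.4, -0.4]
grip_width: 85.5
gripper_force: 0.0
```

```bash
python3 -c "
from h import *
samp(1)
plan([((533,-148.2,105),7.4,9),((533,-148.2,10),7.4,6)])"
```

```text
t 10.8167 p [ 584.489  -350.9238  115.3124] yaw -9.107374020715955 tilt 0.6567585513940425 w 85.74156743873651 gf 0.0
F [ 3.7037 -1.6696  6.0606] tool moment [-0.0348  0.0594  0.0097] sd [0. 0. 0.]
9 x [-0.0322, -0.1121, 0.0052, 0.0005, -0.0007, -0.0204]
6 x [0.0, 0.0, 0.0792, 0.0, 0.0, 0.0]
```

move_arm([
  [-0.0303,-0.1108,0,0,0,-0.0204],
  [-0.0303,-0.1108,0,0,0,-0.0204],
  [-0.0303,-0.1108,0,0,0,-0.0204],
  [-0.0303,-0.1108,0,0,0,-0.0204],
  [-0.0303,-0.1108,0,0,0,-0.0204],
  [-0.0303,-0.1108,0,0,0,-0.0204],
  [-0.0303,-0.1108,0,0,0,-0.0204],
  [-0.0303,-0.1108,0,0,0,-0.0204],
  [-0.0303,-0.1108,0,0,0,-0.0204],
  [0,0,0,0,0,0],
  [0,0,0,0,0,0],
  [0,0,0,0,0,0],
  [0,0,0,0,0,0],
])

```text
t: 11.9
eef_pos: [533.5, -149.1, 105.9]
orientation: [0.0, 0.998, 0.064, 0.0]
force: [-0.0, -1.2, 0.0]
grip_width: 84.9
gripper_force: 0.0
```

```bash
python3 -c "
from h import *
samp(1)
plan([((533,-148.2,10),7.4,6)])"
```

```text
t 11.95 p [ 533.4484 -149.1815  105.7312] yaw 7.337116071459205 tilt 0.04910624635037037 w 85.163255940699 gf 0.0
F [-0.763  -0.7157 -0.5192] tool moment [-0.0101  0.0548  0.0192] sd [0. 0. 0.]
6 x [-0.0003, -0.0009, 0.0798, 0.0001, -0.0001, -0.0001]
```

move_arm([
  [0,-0.001,0.08,0,0,0],
  [0,-0.001,0.1,0,0,0],
  [0,-0.001,0.1,0,0,0],
  [0,-0.001,0.08,0,0,0],
  [0,0,0.06,0,0,0],
  [0,0,0.04,0,0,0],
  [0,0,0.0185,0,0,0],
  [0,0,0,0,0,0],
])

```text
t: 12.62
eef_pos: [532.6, -147.6, 9.0]
orientation: [-0.0, 0.998, 0.064, -0.001]
force: [0.3, 0.3, 0.4]
grip_width: 85.2
gripper_force: 0.0
```

move_arm([
  [0,0,0,0,0,0],
  [0,0,0,0,0,0],
  [0,0,0,0,0,0],
  [0,0,0,0,0,0],
  [0,0,0,0,0,0],
  [0,0,0,0,0,0],
  [0,0,0,0,0,0],
  [0,0,-0.04,0,0,0],
  [0,0,-0.06,0,0,0],
  [0,0,-0.08,0,0,0],
  [0,0,-0.08,0,0,0],
  [0,0,-0.08,0,0,0],
  [0,0,-0.06,0,0,0],
  [0,0,0,0,0,0],
], claw=0)

```text
t: 13.78
eef_pos: [534.6, -148.0, 93.1]
orientation: [0.001, 0.998, 0.065, 0.002]
force: [0.3, 0.1, -1.6]
grip_width: 45.0
gripper_force: 43.0
```

move_arm([
  [0,0,0,0,0.0333,0],
  [0,0,0,0,0.0333,0],
  [0,0,0,0,0.0333,0],
  [0,0,0,0,0.0333,0],
  [0,0,0,0,0.0333,0],
  [0,0,0,0,0.0333,0],
  [0,0,0,0,0.0333,0],
  [0,0,0,0,0.0333,0],
  [0,0,0,0,0.0333,0],
  [0,0,0,0,0,0],
  [0,0,0,0,-0.0333,0],
  [0,0,0,0,-0.0333,0],
  [0,0,0,0,-0.0333,0],
  [0,0,0,0,-0.0333,0],
  [0,0,0,0,-0.0333,0],
  [0,0,0,0,-0.0333,0],
  [0,0,0,0,-0.0333,0],
  [0,0,0,0,-0.0333,0],
  [0,0,0,0,-0.0333,0],
  [0,0,0,0,0,0],
])

```text
t: 15.45
eef_pos: [534.2, -147.3, 89.6]
orientation: [0.0, 0.998, 0.065, -0.001]
force: [0.8, -0.3, -2.4]
grip_width: 45.0
gripper_force: 43.0
```

```bash
python3 -c "
from h import *
samp(10)"
```

```text
t 15.95 p [ 532.5938 -147.5122   89.6588] yaw 7.381603999631788 tilt 0.012078321613591198 w 45.641264138336986 gf 42.99831412732601
F [ 0.0508  0.2759 -2.5711] tool moment [ 0.0153  0.0177 -0.0082] sd [0.0253 0.022  0.0298]
```

move_arm([
  [0,0,0,0,-0.0333,0],
  [0,0,0,0,-0.0333,0],
  [0,0,0,0,-0.0333,0],
  [0,0,0,0,-0.0333,0],
  [0,0,0,0,-0.0333,0],
  [0,0,0,0,-0.0333,0],
  [0,0,0,0,-0.0333,0],
  [0,0,0,0,-0.0333,0],
  [0,0,0,0,-0.0333,0],
  [0,0,0,0,0,0],
  [0,0,0,0,0.0333,0],
  [0,0,0,0,0.0333,0],
  [0,0,0,0,0.0333,0],
  [0,0,0,0,0.0333,0],
  [0,0,0,0,0.0333,0],
  [0,0,0,0,0.0333,0],
  [0,0,0,0,0.0333,0],
  [0,0,0,0,0.0333,0],
  [0,0,0,0,0.0333,0],
  [0,0,0,0,0,0],
])

```text
t: 17.62
eef_pos: [531.3, -147.5, 89.7]
orientation: [0.0, 0.998, 0.064, 0.001]
force: [-0.1, -0.0, -2.9]
grip_width: 45.1
gripper_force: 43.3
```

```bash
python3 -c "
from h import *
samp(10)"
```

```text
t 18.1167 p [ 533.0817 -147.3427   89.4867] yaw 7.421368745103681 tilt 0.021247574745268415 w 45.59283521740612 gf 43.24601277709007
F [ 0.2284  0.227  -2.533 ] tool moment [-0.0073 -0.0275  0.0054] sd [0.0384 0.02   0.0133]
```

move_arm([
  [0,0,0,0,0.0333,0],
  [0,0,0,0,0.0333,0],
  [0,0,0,0,0.0333,0],
  [0,0,0,0,0.0333,0],
  [0,0,0,0,0.0333,0],
  [0,0,0,0,0.0333,0],
  [0,0,0,0,0.0333,0],
  [0,0,0,0,0.0333,0],
  [0,0,0,0,0.0333,0],
  [0,0,0,0,0,0],
  [0,0,0,0,-0.0333,0],
  [0,0,0,0,-0.0333,0],
  [0,0,0,0,-0.0333,0],
  [0,0,0,0,-0.0333,0],
  [0,0,0,0,-0.0333,0],
  [0,0,0,0,-0.0333,0],
  [0,0,0,0,-0.0333,0],
  [0,0,0,0,-0.0333,0],
  [0,0,0,0,-0.0333,0],
  [0,0,0,0,0,0],
])

```text
t: 19.78
eef_pos: [534.9, -147.6, 90.3]
orientation: [0.001, 0.998, 0.065, -0.0]
force: [-0.6, -0.2, -2.4]
grip_width: 45.4
gripper_force: 43.6
```

```bash
python3 -c "
from h import *
samp(16)"
```

```text
t 20.5833 p [ 532.8602 -147.4492   89.6407] yaw 7.402038245958675 tilt 0.003953046387772148 w 45.176689524262194 gf 43.54466758668423
F [ 0.0376  0.049  -2.3893] tool moment [-0.0166  0.0289  0.0013] sd [0.0262 0.0329 0.0247]
```

move_arm([
  [0,0,0,0,-0.0333,0],
  [0,0,0,0,-0.0333,0],
  [0,0,0,0,-0.0333,0],
  [0,0,0,0,-0.0333,0],
  [0,0,0,0,-0.0333,0],
  [0,0,0,0,-0.0333,0],
  [0,0,0,0,-0.0333,0],
  [0,0,0,0,-0.0333,0],
  [0,0,0,0,-0.0333,0],
  [0,0,0,0,0,0],
  [0,0,0,0,0.0333,0],
  [0,0,0,0,0.0333,0],
  [0,0,0,0,0.0333,0],
  [0,0,0,0,0.0333,0],
  [0,0,0,0,0.0333,0],
  [0,0,0,0,0.0333,0],
  [0,0,0,0,0.0333,0],
  [0,0,0,0,0.0333,0],
  [0,0,0,0,0.0333,0],
  [0,0,0,0,0,0],
])

```text
t: 22.25
eef_pos: [531.3, -147.5, 89.6]
orientation: [-0.0, 0.998, 0.064, 0.001]
force: [-1.2, -1.3, -2.7]
grip_width: 45.5
gripper_force: 43.7
```

```bash
python3 -c "
from h import *
samp(16)"
```

```text
t 23.05 p [ 532.9087 -147.4176   89.6079] yaw 7.406023087851988 tilt 0.0016985920566870893 w 45.22144578857987 gf 43.66923585534096
F [ 0.1554  0.1398 -2.3553] tool moment [ 0.0072 -0.0218 -0.0092] sd [0.0314 0.0194 0.0238]
```

Case 2, the middle one at (358,155), shifts the balance by 0.045 and 0.051 N m over two rocks, against about 0.01 for the right-hand case. It holds the loose stone, so I'll carry it to the jig.

```bash
python3 -c "
from h import *
plan([((546.8,247.5,110),-11.3,15)])"
```

```text
15 x [0.0016, -0.1323, -0.0068, 0.0, 0.0, 0.0139]
```

move_arm([
  [0.0016,-0.1323,-0.0068,0,0,0.0139],
  [0.0016,-0.1323,-0.0068,0,0,0.0139],
  [0.0016,-0.1323,-0.0068,0,0,0.0139],
  [0.0016,-0.1323,-0.0068,0,0,0.0139],
  [0.0016,-0.1323,-0.0068,0,0,0.0139],
  [0.0016,-0.1323,-0.0068,0,0,0.0139],
  [0.0016,-0.1323,-0.0068,0,0,0.0139],
  [0.0016,-0.1323,-0.0068,0,0,0.0139],
  [0.0016,-0.1323,-0.0068,0,0,0.0139],
  [0.0016,-0.1323,-0.0068,0,0,0.0139],
  [0.0016,-0.1323,-0.0068,0,0,0.0139],
  [0.0016,-0.1323,-0.0068,0,0,0.0139],
  [0.0016,-0.1323,-0.0068,0,0,0.0139],
  [0.0016,-0.1323,-0.0068,0,0,0.0139],
  [0.0016,-0.1323,-0.0068,0,0,0.0139],
  [0,0,0,0,0,0],
  [0,0,0,0,0,0],
  [0,0,0,0,0,0],
  [0,0,0,0,0,0],
  [0,0,0,0,0,0],
])

```text
t: 24.72
eef_pos: [546.8, 246.5, 109.8]
orientation: [0.0, 0.995, -0.1, -0.0]
force: [0.2, 0.6, -2.2]
grip_width: 45.2
gripper_force: 43.8
```

```bash
python3 -c "
from h import *
samp(1)
a=imaging.snapshot('scene');b=imaging.snapshot('top')
c=np.hstack([cv2.resize(a[110:250,330:490],None,fx=2.4,fy=2.4),cv2.resize(b[70:210,130:290],None,fx=2.4,fy=2.4)]);cv2.imwrite('pics/j1.png',c)
plan([((546.8,247.5,40),-11.3,8)])"
```

```text
t 24.7667 p [546.879  246.5616 109.8693] yaw -11.427570490279606 tilt 0.020339589844202775 w 45.30826640383455 gf 43.78607198596001
F [-0.4439 -1.0444 -1.2261] tool moment [ 0.0074 -0.0123 -0.0434] sd [0. 0. 0.]
8 x [-0.0002, -0.0004, 0.0437, 0.0, 0.0, -0.0002]
```

View pics/j1.png

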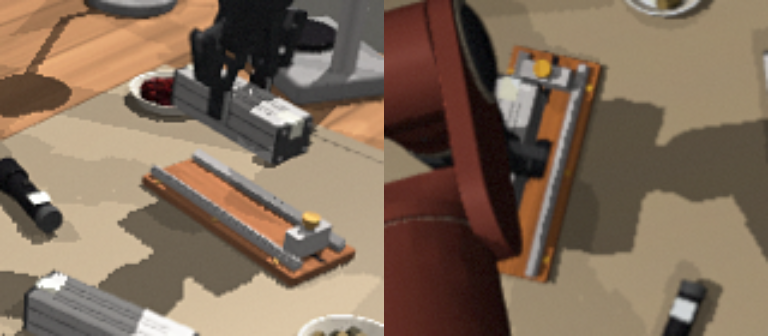

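The case hangs above the channel, parallel to the rails and behind the stop (stop at about (545,70) in the right-hand picture). I'll lower it.

move_arm([
  [0,-0.002,0.06,0,0,0],
  [0,-0.001,0.07,0,0,0],
  [0,0,0.07,0,0,0],
  [0,0,0.06,0,0,0],
  [0,0,0.05,0,0,0],
  [0,0,0.03,0,0,0],
  [0,0,0.02,0,0,0],
  [0,0,0.01,0,0,0],
  [0,0,0.01,0,0,0],
  [0,0,0.01,0,0,0],
  [0,0,0.01,0,0,0],
  [0,0,0.01,0,0,0],
  [0,0,0,0,0,0],
])

```text
t: 25.95
eef_pos: [547.6, 248.5, 28.4]
orientation: [-0.001, 0.995, -0.099, 0.001]
force: [0.6, 2.3, -1.4]
grip_width: 45.2
gripper_force: 43.8
```

```bash
python3 -c "
from h import *
samp(4)"
```

```text
t 26.15 p [547.6118 248.4775  28.414 ] yaw -11.375888028084896 tilt 0.09725307385250806 w 45.203763674120204 gf 43.69833379983902
F [ 1.3189  2.2321 -2.3125] tool moment [0.3748 0.174  0.1402] sd [0.0457 0.0328 0.0242]
```

move_arm([
  [0,-0.005,0,0,0,0],
  [0,-0.005,0,0,0,0],
  [0,-0.005,0,0,0,0],
  [0,-0.003,0,0,0,0],
  [0,0,0,0,0,0],
  [0,0,0,0,0,0],
])

```text
t: 26.65
eef_pos: [547.6, 251.6, 27.9]
orientation: [0.0, 0.995, -0.099, -0.0]
force: [0.9, 0.1, -3.0]
grip_width: 45.3
gripper_force: 43.8
```

```bash
python3 -c "
from h import *
samp(4)"
```

```text
t 26.85 p [547.7488 251.5647  27.9651] yaw -11.359505042918075 tilt 0.007925452738778387 w 45.70679105078476 gf 43.792240619659424
F [ 0.2724  0.2656 -2.3484] tool moment [-0.0212 -0.015   0.0083] sd [0.0247 0.0044 0.0378]
```

move_arm([
  [0,0,0.005,0,0,0],
  [0,0,0.005,0,0,0],
  [0,0,0.005,0,0,0],
  [0,0,0,0,0,0],
  [0,0,0,0,0,0],
])

```text
t: 27.27
eef_pos: [547.7, 251.6, 24.8]
orientation: [0.0, 0.995, -0.099, -0.0]
force: [-0.0, -0.6, -3.0]
grip_width: 45.8
gripper_force: 43.8
```

```bash
python3 -c "
from h import *
samp(4)"
```

```text
t 27.4667 p [547.8325 251.6367  25.0492] yaw -11.35568260079191 tilt 0.004795222174762313 w 45.49593994934545 gf 43.7922815233469
F [ 0.326  -0.2679 -2.3387] tool moment [-0.005  -0.0442 -0.0047] sd [0.0063 0.0253 0.0342]
```

move_arm([
  [0,0,0.004,0,0,0],
  [0,0,0.004,0,0,0],
  [0,0,0.003,0,0,0],
  [0,0,0.003,0,0,0],
  [0,0,0,0,0,0],
  [0,0,0,0,0,0],
])

```text
t: 27.97
eef_pos: [547.8, 251.7, 23.1]
orientation: [0.0, 0.995, -0.099, -0.0]
force: [-3.9, -1.1, 5.0]
grip_width: 45.4
gripper_force: 44.6
```

```bash
python3 -c "
from h import *
samp(4)"
```

```text
t 28.1667 p [547.8409 251.6982  23.0619] yaw -11.354189570864438 tilt 0.012379919678071092 w 45.14572595147629 gf 44.57161858677864
F [-4.2017 -0.8812  5.3621] tool moment [-0.4586 -0.5139  0.0745] sd [0.0298 0.0168 0.0145]
```

move_arm([
  [0,0,-0.005,0,0,0],
  [0,0,-0.005,0,0,0],
  [0,0,0,0,0,0.0055],
  [0,0,0,0,0,0.0055],
  [0,0,0.004,0,0,0],
  [0,0,0.004,0,0,0],
  [0,0,0,0,0,0],
  [0,0,0,0,0,0],
])

```text
t: 28.83
eef_pos: [547.8, 251.6, 23.1]
orientation: [0.0, 0.994, -0.108, -0.0]
force: [-4.5, -1.3, 4.2]
grip_width: 45.6
gripper_force: 44.3
```

```bash
python3 -c "
from h import *
samp(4)"
```

```text
t 29.0333 p [547.7536 251.6151  23.0375] yaw -12.348115058945933 tilt 0.019375741301138675 w 45.17893234718802 gf 44.563356041908264
F [-4.5068 -0.9204  4.7553] tool moment [-0.5089 -0.4735  0.1572] sd [0.0242 0.0522 0.0274]
```

move_arm([
  [0,0,0,0,0,0],
  [0,0,0,0,0,0],
  [0,0,0,0,0,0],
  [0,0,0,0,0,0],
  [0,0,-0.01,0,0,0],
  [0,0,-0.015,0,0,0],
  [0,0,-0.01,0,0,0],
  [0,0,0,0,0,0],
  [0,0,0,0,0,0],
], claw=0.75, newtons=20)

```text
t: 29.78
eef_pos: [548.1, 251.7, 30.0]
orientation: [-0.0, 0.994, -0.108, 0.0]
force: [-0.3, -0.5, 0.4]
grip_width: 63.8
gripper_force: 0.0
```

```bash
python3 -c "
from h import *
samp(4)
a=imaging.snapshot('scene');b=imaging.snapshot('top')
c=np.hstack([cv2.resize(a[120:240,360:490],None,fx=3,fy=3),cv2.resize(b[70:190,160:290],None,fx=3,fy=3)]);cv2.imwrite('pics/j2.png',c)"
```

```text
t 29.9833 p [547.6748 251.5775  29.46  ] yaw -12.349685752584405 tilt 0.013917273919852894 w 64.70114431374718 gf 0.0
F [0.1082 0.3529 0.0077] tool moment [ 0.0173 -0.0062 -0.012 ] sd [0.0118 0.0128 0.0121]
```

View pics/j2.png

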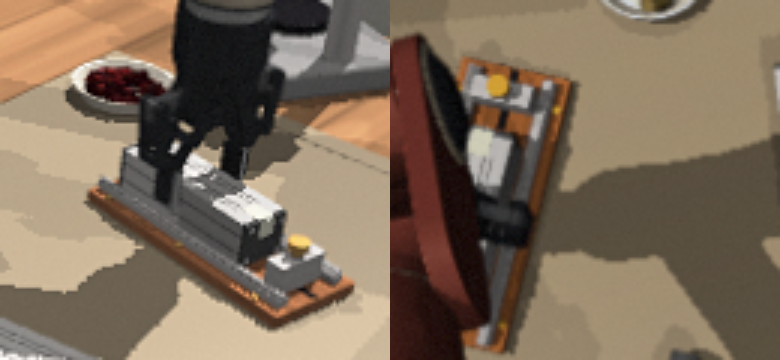

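The case sits in the channel, parallel to the rails and a little short of the stop. I'll regrip it lightly and slide it.

move_arm([
  [0,0,0,0,0,0],
  [0,0,0,0,0,0],
  [0,0,0,0,0,0],
  [0,0,0,0,0,0],
  [0,0,0,0,0,0],
], claw=0, newtons=20)

```text
t: 30.5
eef_pos: [547.9, 251.7, 29.7]
orientation: [-0.0, 0.994, -0.108, 0.0]
force: [1.4, 0.8, -0.6]
grip_width: 45.5
gripper_force: 22.7
```

```bash
python3 -c "
from h import *
samp(4)"
```

```text
t 30.7 p [547.8792 251.6903  29.6794] yaw -12.347692913111654 tilt 0.014437594249939756 w 45.58557649784163 gf 22.71129570901394
F [0.3838 0.3149 0.1574] tool moment [0.0754 0.0137 0.0013] sd [0.0123 0.0235 0.0217]
```

move_arm([
  [0.01,0,0,0,0,0],
  [0.01,0,0,0,0,0],
  [0.01,0,0,0,0,0],
  [0.01,0,0,0,0,0],
  [0.01,0,0,0,0,0],
  [0.01,0,0,0,0,0],
  [0.01,0,0,0,0,0],
  [0,0,0,0,0,0],
])

```text
t: 31.37
eef_pos: [562.1, 248.5, 29.7]
orientation: [0.0, 0.994, -0.108, 0.0]
force: [-2.4, 0.4, 2.2]
grip_width: 45.5
gripper_force: 23.0
```

```bash
python3 -c "
from h import *
samp(3)"
```

```text
t 31.5167 p [562.0877 248.4626  29.6413] yaw -12.355725949145205 tilt 0.08101196216092628 w 44.99423624191239 gf 22.86235973238945
F [-0.9059  0.3229  2.0388] tool moment [-0.041  -0.2378  0.0029] sd [0.0209 0.0497 0.0322]
```

move_arm([
  [0.006,0,0,0,0,0],
  [0.006,0,0,0,0,0],
  [0.006,0,0,0,0,0],
  [0.006,0,0,0,0,0],
  [0.006,0,0,0,0,0],
])

```text
t: 31.93
eef_pos: [567.3, 247.4, 29.6]
orientation: [-0.0, 0.994, -0.108, -0.0]
force: [-5.1, 0.7, 5.1]
grip_width: 45.4
gripper_force: 23.2
```

move_arm([
  [0.006,0,0,0,0,0],
  [0.006,0,0,0,0,0],
  [0.006,0,0,0,0,0],
  [0.006,0,0,0,0,0],
])

```text
t: 32.27
eef_pos: [572.1, 246.3, 29.6]
orientation: [-0.0, 0.994, -0.108, -0.0]
force: [-4.9, 0.9, 4.9]
grip_width: 45.8
gripper_force: 23.2
```

```bash
python3 -c "
from h import *
samp(3)
a=imaging.snapshot('scene');cv2.imwrite('pics/j3.png',cv2.resize(a[120:240,370:500],None,fx=4.5,fy=4.5,interpolation=cv2.INTER_CUBIC))"
```

```text
t 32.4167 p [572.4126 246.2107  29.6426] yaw -12.353585148917364 tilt 0.04379141474370198 w 45.64841272033477 gf 23.064994141459465
F [-3.893   1.0439  4.077 ] tool moment [-0.0213 -0.6104  0.0129] sd [0.016  0.1407 0.0085]
```

View pics/j3.png

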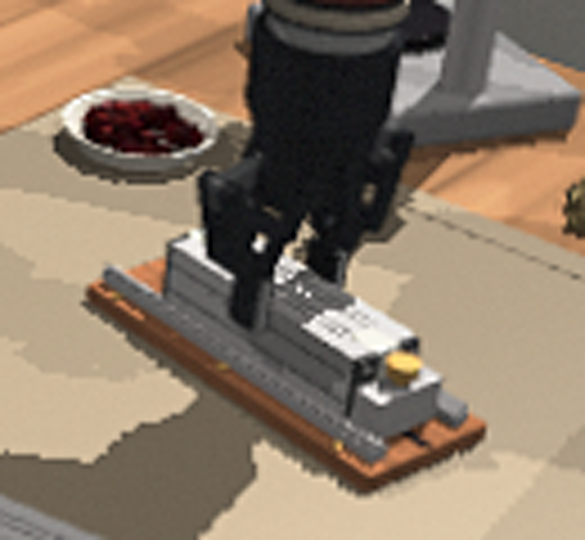

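The nose is at or very near the stop. I'll creep forward to feel for it.

move_arm([
  [0.004,0,0,0,0,0],
  [0.004,0,0,0,0,0],
  [0.004,0,0,0,0,0],
  [0,0,0,0,0,0],
])

```text
t: 32.8
eef_pos: [572.7, 246.2, 29.6]
orientation: [0.0, 0.994, -0.108, -0.002]
force: [-10.5, 1.5, 9.1]
grip_width: 45.5
gripper_force: 23.7
```

move_arm([
  [-0.004,0,0,0,0,0],
  [-0.002,0,0,0,0,0],
  [0,0,0,0,0,0],
])

```text
t: 33.05
eef_pos: [572.7, 246.2, 29.6]
orientation: [0.0, 0.994, -0.108, -0.0]
force: [-5.2, 0.9, 5.3]
grip_width: 45.7
gripper_force: 23.2
```

move_arm([
  [0,0,0,0,0,0],
  [0,0,0,0,0,0],
  [0,0,0,0,0,0],
  [0,0,0,0,0,0],
  [0,0,0,0,0,0],
], claw=0.75)

```text
t: 33.47
eef_pos: [573.4, 245.8, 29.4]
orientation: [0.0, 0.994, -0.108, 0.0]
force: [0.2, 0.1, -0.1]
grip_width: 64.2
gripper_force: 0.0
```

move_arm([
  [0,0,-0.03,0,0,0],
  [0,0,-0.06,0,0,0],
  [0,0,-0.12,0,0,0],
  [0,0,-0.15,0,0,0],
  [0,0,-0.15,0,0,0],
  [0,0,-0.15,0,0,0],
  [0,0.15,0,0,0,0],
  [0,0.15,0,0,0,0],
  [0,0.15,0,0,0,0],
  [0,0.15,0,0,0,0],
  [0,0.15,0,0,0,0],
  [0,0.15,0,0,0,0],
  [0,0.15,0,0,0,0],
  [0,0.15,0,0,0,0],
  [0,0,0,0,0,0],
  [0,0,0,0,0,0],
])

```text
t: 34.8
eef_pos: [522.1, 10.5, 162.9]
orientation: [-0.0, 0.994, -0.109, 0.001]
force: [0.9, -0.7, 0.7]
grip_width: 64.3
gripper_force: 0.0
```

```bash
python3 -c "
from h import *
a=imaging.snapshot('scene');b=imaging.snapshot('top')
cv2.imwrite('pics/top9.png',b)
c=np.hstack([cv2.resize(a[140:240,370:490],(480,400),interpolation=2),cv2.resize(b[80:200,160:250],(300,400),interpolation=2)]);cv2.imwrite('pics/j4.png',c)
s=telemetry.read_state();print(s['t'],s['eef_pos'])"
```

```text
34.9 [522.2862  12.0638 162.5451]
```

View pics/j4.png

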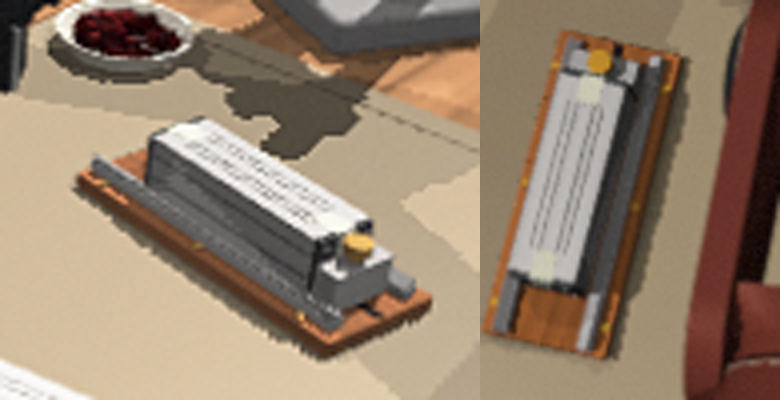

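View pics/top9.png

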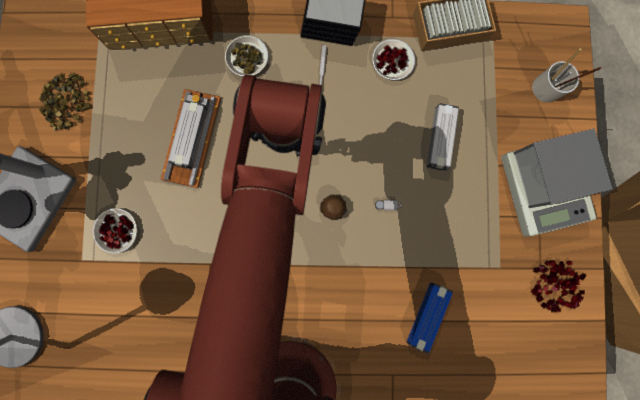

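```bash
python3 - <<'E'
from h import *
def go(n,pts,z):
    p=(np.array(pts,float)-[480,0]+.5)/3.3333-.5+[160,80]
    w=back(p,z)[:,:2];a=(w[0]+w[1]-w[2]-w[3])/2
    print(n,w.mean(0),np.linalg.norm(a),np.degrees(np.arctan2(a[1],a[0])),np.linalg.norm(w[0]-w[1]),np.linalg.norm(w[3]-w[2]))
go("case",[(560,72),(627,86),(577,283),(510,270)],52)
go("jig",[(560,32),(685,58),(607,357),(484,330)],12)
E
```

```text
case [572.9878 244.5919] 140.96627783817206 -11.15897255574423 47.65895969636819 46.77359985095914
jig [571.3539 243.0893] 220.70378079170018 -11.515971421975637 92.34830852787063 89.049414584889
```

The top view shows the case flat in the channel. Its measured yaw is -11.2° against -11.5° for the jig, it is centred to within about 2 mm, and its nose is on the stop at about (200,100). The other two cases and the tools are in place and the arm is clear.

```bash
python3 -c "
from rig import r
print(r.close_job())"
```

```text
the job is handed in; nothing more can be done
None
```

The job is handed in: the loose stone was in the middle case, which now lies flat in the jig channel against the end stop and released; the right-hand case was rocked and set back where it was, and the left-hand one was never lifted because the loose one had already been found.

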